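# Warm a jar: push-and-turn the inner knob of a dual-zone warmer

## Robot

A 6-joint arm with a two-finger parallel gripper is mounted at the origin on a cart in front of the work surface, level with it; the furniture and walls round the work are solid. World frame = base frame: x ahead of the robot, y to its left, z up, the work surface at z = 0. Lengths are in m, angles in rad, forces in N, time in s.
With the tool pointing down it reaches from about 0.3 to 0.775 m from the base axis. Payload 14.6 kg.
Tool frame: the origin (TCP) lies at the very end of the fingers, on their centre line; the grasp point (between the pads) lies 19 mm behind it; z points along the fingers, y is the line along which they close (so a half turn about z gives the same grasp; the last joint's range is limited). The gripper opens to 94 mm and grips with 3 to 60 N. Pads are 16 mm wide; open, the fingers measure 119 mm over their backs; the gripper's body (75 mm by 177 mm) begins 78 mm behind the grasp point.
Start: joints at [1.108, 0.3, 1.521, -0, 1.321, -0.067], TCP at [0.212, 0.507, 0.205] pointing down, gripper open.
Joint ranges: [-3.03, 3.03], [-0.79, 2.21], [0.23, 2.52], [-1.04, 4.18], [0, 3.07], [-2.55, 2.55]. Speed limits (rad/s): [2.22, 2.22, 2.57, 3.14, 3.14, 3.14].

## Interface

Orientations are given as [roll, pitch, yaw] about the fixed x, y, z axes, in that order (R = Rz(yaw) Ry(pitch) Rx(roll)).
In Python, from station import ctrl, cams gives the robot as it stands. The module is installed in compiled form; this text tells all that it offers.
- The arm moves only by the tool arm_command, never from a script. Its argument "plan" is a list that holds one entry, the list of rows, each a list of 7 numbers: the shift along the tool's x, y, z in a scale on which 1.0 is 400 mm, then the turn, a rotation vector about the tool's x, y, z in shares of 180 degrees (1.0 is 180 degrees), then the closure, from -1 (fully open) to 1 (shut). A call has 1 to 12 rows; each row is the pose to reach, as a shift and turn from the pose commanded when the call began, along the tool's axes at that moment; what a row does not reach only later rows make up. A row lasts 1/10 s, in which the tool goes at most 50 mm and 8.59 degrees, less where a joint would pass 70% of its speed; a pose out of reach is approached as far as the arm can. A shift or turn number past 1, either way, is cut back to 1. A call with a gripper value outside its range is refused whole. The fingers move at their own pace and stop on an object; "squeeze" is the grip in N (left out, the last holds). Time passes only in rows, so rows that repeat a pose let the fingers close. It gives the time, the measured TCP pose, the force, the opening and the grip force at its end, in the units of the state.
- ctrl.get_obs(): the state, without advancing time (a new reading comes with each control period).
- cams.camera(name): name is "side" or "top" or "wrist"; returns (picture, depth): 400x640x3 uint8, blue, green, red; 400x640 float32, m along the optical axis (not along the pixel's ray), 0 where there is no reading.
- cams.camera_info(name): a dict with "fx", "fy", "cx", "cy" (pixels), "dist_coeffs" ([k1, k2, p1, p2, k3] as OpenCV has them; the pictures are not rectified), "world_to_cam" (4x4, takes a point from world to camera coordinates). Camera axes: x right, y down, z forward; pixel columns grow to the right and rows downward; lengths in m; the calibration is good to about 2 mm. A picture is of the moment at which its call begins: read the wrist's pose just before it. camera_info takes no time and is no camera call; for the wrist camera it gives the pose at the moment of the call.
- ctrl.hand_in(): hands the job in; it is judged then, once.
The state is a dict: "time_s": time; "qpos": joint angles; "joint_vel": joint speeds; "tau": joint torques, N m; "ee_pos": TCP position; "eef_rot": TCP orientation; "force": force on the tool from outside, world axes, zero at the start; "moment": the same for the moment, N m; "grip_width": finger opening in m; "grip_force": force on a finger pad.
Only numpy, scipy, OpenCV 4.12 (cv2) and the standard library are available. Lean on these libraries where they do the work, as an engineer would, in place of code of your own. Each camera call takes 0.05 s, during which the arm holds its last target. There are 200 camera calls.

## Task

Stand the small amber jar upright in the middle of the warmer's round plate and let go of it. Then switch on the inner zone: push the inner knob in half way, turn it clockwise to the middle one of the three dots (1.2 rad from off) and let it go, without shifting the ring control around it. Be gentle: never load the controls with more than 40 N, squeeze and push together.

Things in the scene. Friction and masses are not known exactly. Their poses are not given: they have to be found in the camera images.
- amber_jar: Loose small brown jar with a black screw cap, 42 mm in diameter, 72 mm high, a little over 0.1 kg. Origin at the centre of its underside, z up. It stands on the worktop to the left of the warmer; the taller spice jar and the wider honey jar near it are not wanted.
- warmer: Fixed electric warmer, a flat box 160 mm (x) by 290 mm (y), its black top 34 mm above the worktop, origin at the centre of its underside. In its own frame the round plate is at the left (+y) and the concentric control at the right (-y).
- plate_center (a point): Centre of the top face of the warmer's round steel plate: 90 mm in diameter, 38 mm above the worktop, standing 4 mm out of the black top. Axes as the warmer's.
- knob_axis (a point): Where the upright common axis of inner knob and outer ring meets the black top, 34 mm above the worktop; axes as the warmer's. Inner knob: black disc (skirt) 46 mm in diameter with a grip bar on it 38 mm long, 10 mm wide, 20 mm high. Its fitted height differs and is not measured: at rest the skirt's top is 58 to 74 mm above the worktop, the bar's top 20 mm higher.
- ring_tab (a point): Top of the grip tab of the outer ring, 46 mm from the axis, 52 mm above the worktop. The outer ring is a steel ring round the inner knob, 72 mm in diameter, its top 48 mm above the worktop; the tab is 8 mm wide and reaches out to 51 mm from the axis. The ring turns at a light touch and shall stay as it is; where the tab points differs.
- knob (a joint): Inner knob's angle, 0 = off (start, bar along the warmer's x), grows clockwise from above, stop at 1.8. A catch blocks it at 0.1 unless pushed down 2.5 to 4.7 mm; less or more is blocked. Spring: 2.5 N plus 2.2 N per mm (8 to 12.5 N is right; bottom at 7 mm): hold 10.5 N on the skirt, fingertips either side of the bar. Past 0.85 it springs up when freed and keeps its angle. Turning takes 0.03 N m.
- espresso_cup: Loose green and white cup, 64 mm wide, 48 mm high, to the right of the warmer; a bystander. Origin at the centre of its underside.
- spice_jar: Loose spice jar with a black cap, 44 mm wide, 92 mm high, a bystander behind the amber jar. Origin at the centre of its underside.
- honey_jar: Loose glass honey jar with a dark lid, 65 mm wide, 86 mm high, a bystander behind the amber jar. Origin at the centre of its underside.
- off_mark (a point): White bar on the black top, 60 mm from the axis on its +x side (away from the robot), to which the knob's white line points when off. Three white dots, about 55 mm from the axis, lie 0.8, 1.2 and 1.6 rad clockwise from it seen from above: the middle one is the setting wanted.

How it is judged:
By the outcome, as a careful person would: the job done as asked, in the order asked, and still so for the second after the job is handed in, with the robot touching nothing.
It also fails if it takes over 67 s, if anything falls off the work surface, if the arm or the gripper's body presses on something with over 40 N, if the wrist force passes 120 N, or if a joint passes its speed limit or range.

## Working session

There is one attempt and no reset: what is moved stays moved. The work goes in short steps, Python scripts to look and compute and a tool call to move; the robot and the scene stay as the last step left them, time stands still between calls to the robot, and variables do not carry over. Pictures are saved under pics/ and viewed, at most 10 in all, crops included, and the job is handed in when it is done.

Besides the shell and the picture viewer there is one more tool, called after ">>>" as name(argument=value, ...) on one line, values as JSON. arm_command: Moves the arm, as the interface text tells. Its arguments: {"type":"object","properties":{"plan":{"type":"array"},"squeeze":{"type":"number"}},"required":["plan"]}

```bash
mkdir -p pics
cat > h.py <<'E'
import numpy as np, cv2
from station import ctrl, cams
def grab(n):
    i=cams.camera_info(n); p,d=cams.camera(n); return p,d,i
def KD(i): return np.array([[i['fx'],0,i['cx']],[0,i['fy'],i['cy']],[0,0,1.]]),np.array(i['dist_coeffs'],float)
def ray(i,px):
    K,D=KD(i); u=cv2.undistortPoints(np.array(px,float).reshape(-1,1,2),K,D).reshape(-1,2)
    T=np.array(i['world_to_cam']); R=T[:3,:3]; return -R.T@T[:3,3], np.c_[u,np.ones(len(u))]@R
def plane(i,px,z):
    c,r=ray(i,px); return c+r*((z-c[2])/r[:,2])[:,None]
def cloud(i,px,d):
    c,r=ray(i,px); return c+r*np.array(d)[:,None]
def proj(i,P):
    K,D=KD(i); T=np.array(i['world_to_cam']); return cv2.projectPoints(np.array(P,float).reshape(-1,1,3),cv2.Rodrigues(T[:3,:3])[0],T[:3,3],K,D)[0].reshape(-1,2)
E
python3 - <<'E'
from h import *
import pickle
np.set_printoptions(precision=3,suppress=True)
s={}
for n in('top','side','wrist'):
    s[n]=grab(n); cv2.imwrite(f'pics/{n}0.png',s[n][0]); T=np.array(s[n][2]['world_to_cam']); print(n,-T[:3,:3].T@T[:3,3],T[2,:3],s[n][2]['fx'])
pickle.dump(s,open('s0.pkl','wb'))
o=ctrl.get_obs();print(o['ee_pos'],o['eef_rot'],o['force'],o['grip_width'],o['time_s'])
E
```

```text
top [ 0.377 -0.068  1.212] [ 0.113 -0.006 -0.994] 410.50140667292374
side [ 0.592 -1.284  0.622] [-0.057  0.904 -0.425] 411.3058335073436
wrist [0.136 0.54  0.385] [ 0.26  -0.11  -0.959] 313.37556112446634
[0.212 0.507 0.205] [-3.141 -0.     2.746] [-0.49   0.429 -0.623] 0.09398660131748347 0.15
```

View pics/top0.png

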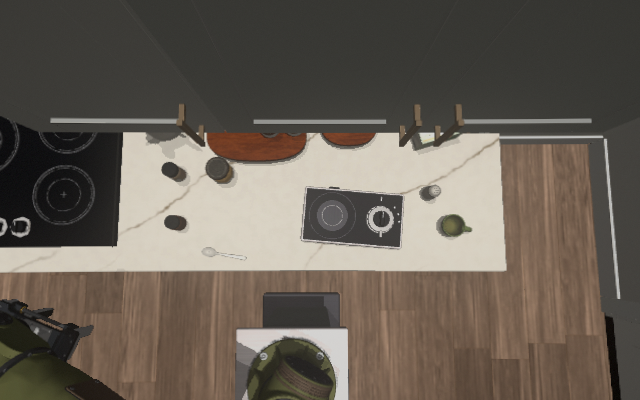

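View pics/side0.png

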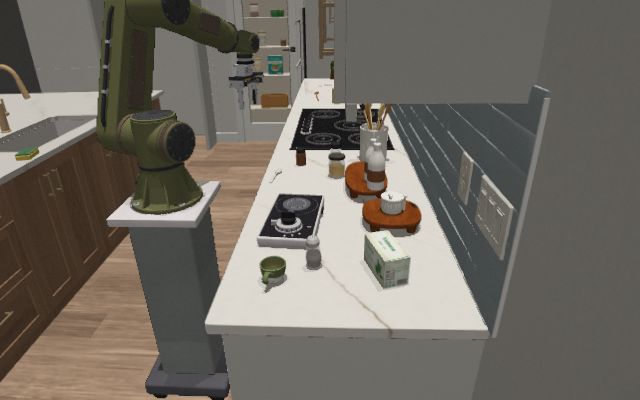

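Top view: amber jar at about (175,222), spice jar (173,170), honey jar (219,169), plate (332,215), knob (380,219), cup (452,226). The side view shows the amber jar at (300,157) and the warmer at (293,219).

Run:
```python
from h import *
import pickle
np.set_printoptions(precision=3,suppress=True)
s=pickle.load(open('s0.pkl','rb'))
p,d,i=s['top']
v,u=np.mgrid[0:400,0:640]
P=cloud(i,np.c_[u.ravel(),v.ravel()],d.ravel()).reshape(400,640,3)
def box(n,u0,u1,v0,v1,z0,z1):
    Q=P[v0:v1,u0:u1].reshape(-1,3); Q=Q[(Q[:,2]>z0)&(Q[:,2]<z1)]; print(n,len(Q),Q.mean(0),Q.min(0),Q.max(0))
    return Q
box('amber',150,200,205,240,.06,.085);box('spice',150,195,155,190,.08,.1);box('honey',200,240,150,190,.07,.1);box('cup',430,480,205,245,.03,.06)
W=box('warmer',290,420,175,260,.026,.045)
r=cv2.minAreaRect((W[:,:2]*1000).astype(np.float32)); print(r)
K=box('knob',360,400,200,240,.055,.1);print(cv2.minAreaRect((K[:,:2]*1000).astype(np.float32)))
print('worktop',P[255,270],P[200,270],'shaker',P[190,430])
for a in(255,370): print(P[170:175,a,2])
# wrist view + enlarged warmer crop
w=s['wrist'][0]; c=cv2.resize(p[180:255,295:410],None,fx=5.5,fy=5.5,interpolation=cv2.INTER_CUBIC)
cv2.imwrite('pics/warm.png',c)
print(proj(s['wrist'][2],[[.4,.4,.07]]))
```

```text
amber 173 [0.451 0.328 0.07 ] [0.433 0.309 0.06 ] [0.469 0.35  0.077]
spice 188 [0.594 0.333 0.091] [0.574 0.314 0.081] [0.615 0.353 0.097]
honey 428 [0.599 0.203 0.085] [0.568 0.172 0.07 ] [0.63  0.235 0.092]
cup 212 [ 0.441 -0.471  0.044] [ 0.411 -0.514  0.03 ] [ 0.473 -0.427  0.054]
warmer 4968 [ 0.465 -0.168  0.035] [ 0.377 -0.325  0.026] [ 0.557 -0.028  0.045]
((467.7418518066406, -177.1172332763672), (289.38720703125, 163.1356658935547), 85.15262603759766)
knob 209 [ 0.458 -0.253  0.068] [ 0.41  -0.277  0.055] [ 0.484 -0.234  0.088]
((449.4088134765625, -248.46145629882812), (44.539955139160156, 69.08444213867188), 62.11320877075195)
worktop [ 0.357  0.063 -0.003] [ 0.519  0.065 -0.   ] shaker [ 0.536 -0.387  0.085]
[-0.002 -0.005 -0.002 -0.001  0.   ]
[-0.001  0.001 -0.002  0.001  0.002]
[[299.767 360.913]]
```

View pics/warm.png

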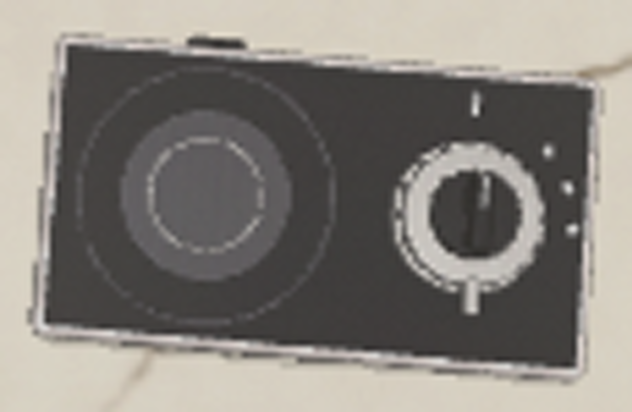

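View pics/wrist0.png

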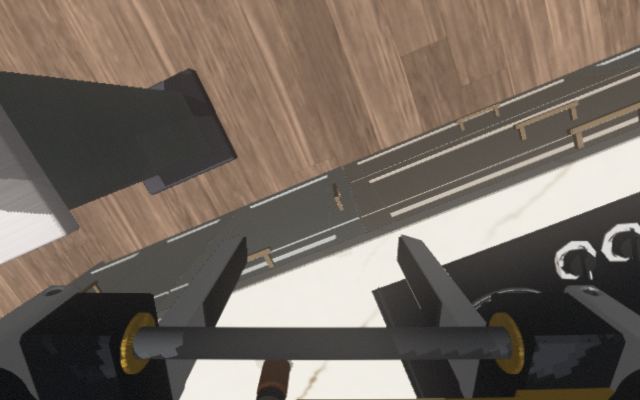

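The crop shows the plate centre near (207,195), the ring centre near (470,215) and the tab pointing towards the robot (471,300). The dots are on the right at (548,152), (568,188) and (572,230). The wrist view shows the amber jar at the lower edge (272,380). Next I move above the amber jar, with the tool aligned to the warmer.

The manual's scale: shifts go in shares of 400 mm and turns go in shares of 180 degrees. Converting my numbers, -289 mm / 400 = -0.7225, -278 mm / 400 = -0.695, -0.31 rad / 3.1416 = -0.0987.

>>> arm_command(plan=[[[-0.05, -0.0125, 0, 0, 0, -0.0095, -1], [-0.15, -0.0375, 0, 0, 0, -0.0255, -1], [-0.25, -0.0625, 0, 0, 0, -0.0414, -1], [-0.35, -0.0875, 0, 0, 0, -0.0573, -1], [-0.45, -0.1125, 0, 0, 0, -0.0732, -1], [-0.55, -0.1375, 0, 0, 0, -0.0859, -1], [-0.6375, -0.16, 0, 0, 0, -0.0955, -1], [-0.695, -0.175, 0, 0, 0, -0.0987, -1], [-0.7225, -0.1825, 0, 0, 0, -0.0987, -1], [-0.7225, -0.1825, 0, 0, 0, -0.0987, -1], [-0.7225, -0.1825, 0, 0, 0, -0.0987, -1]]], squeeze=20)

```text
time_s: 1.25
ee_pos: [0.4499, 0.3292, 0.2053]
eef_rot: [-3.142, -0.0, 3.056]
force: [-0.5, 0.7, 0.2]
grip_width: 0.0938
grip_force: 0.0
```

Run:
```python
from h import *
np.set_printoptions(precision=4,suppress=True)
o=ctrl.get_obs();p,d,i=grab('wrist');cv2.imwrite('pics/w1.png',p)
print(o['ee_pos'],o['eef_rot'],o['time_s'],o['qpos'],o['force'])
print(proj(i,[o['ee_pos'],[.451,.328,.072],[.451,.328,0]]))
v,u=np.mgrid[0:400,0:640]
P=cloud(i,np.c_[u.ravel(),v.ravel()],d.ravel())
m=(d.ravel()>0)&(abs(P[:,0]-.451)<.06)&(abs(P[:,1]-.328)<.06)&(P[:,2]>.066)&(P[:,2]<.08)
Q=P[m];print(len(Q),Q.mean(0),Q.min(0),Q.max(0),cv2.minEnclosingCircle((Q[:,:2]*1000).astype(np.float32)))
```

```text
[0.4499 0.3292 0.2053] [-3.1415 -0.0004  3.0558] 1.25 [ 0.566   0.3169  1.4991  0.0002  1.3259 -0.9191] [-0.4529  0.7411  0.1921]
[[320.5381 247.3627]
 [320.0093 194.3396]
 [320.355  179.5775]]
1110 [0.4509 0.3324 0.0718] [0.4321 0.3131 0.0661] [0.4708 0.352  0.0745] ((451.7065124511719, 332.2808837890625), 19.680522918701172)
```

View pics/w1.png

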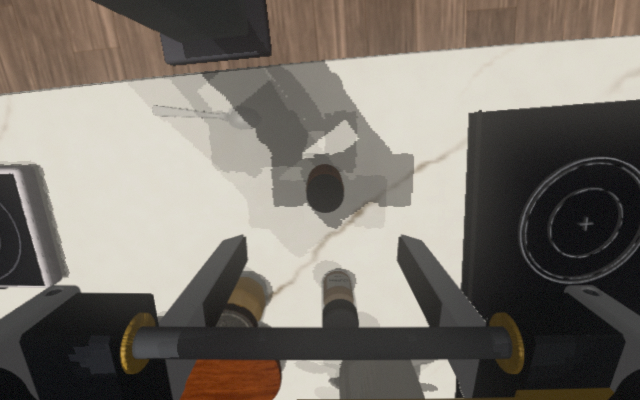

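The wrist image shows the amber jar's cap at (325,190), with the honey jar (240,310) and spice jar (340,300) well clear. Descending to grasp.

Scaled: 180 mm / 400 = 0.45, 178 mm / 400 = 0.445.

>>> arm_command(plan=[[[-0.0025, 0.005, 0.0375, 0, 0, 0, -1], [-0.0025, 0.005, 0.1125, 0, 0, 0, -1], [-0.0025, 0.005, 0.2, 0, 0, 0, -1], [-0.0025, 0.005, 0.2875, 0, 0, 0, -1], [-0.0025, 0.005, 0.3625, 0, 0, 0, -1], [-0.0025, 0.005, 0.42, 0, 0, 0, -1], [-0.0025, 0.005, 0.445, 0, 0, 0, -1], [-0.0025, 0.005, 0.45, 0, 0, 0, -1], [-0.0025, 0.005, 0.45, 0, 0, 0, -0.5], [-0.0025, 0.005, 0.45, 0, 0, 0, 0], [-0.0025, 0.005, 0.45, 0, 0, 0, 0.5], [-0.0025, 0.005, 0.45, 0, 0, 0, 1]]], squeeze=15)

```text
time_s: 2.5
ee_pos: [0.452, 0.3308, 0.0261]
eef_rot: [3.141, 0.001, 3.056]
force: [0.1, 0.5, -0.9]
grip_width: 0.0654
grip_force: 0.0
```

>>> arm_command(plan=[[[0, 0, 0, 0, 0, 0, 1], [0, 0, 0, 0, 0, 0, 1], [0, 0, 0, 0, 0, 0, 1]]])

```text
time_s: 2.8
ee_pos: [0.4518, 0.3308, 0.0256]
eef_rot: [3.141, 0.0, 3.056]
force: [0.1, 2.2, 0.4]
grip_width: 0.0416
grip_force: 1.3
```

Scaled: -180 mm / 400 = -0.45, -110 mm / 400 = -0.275.

>>> arm_command(plan=[[[0, 0, 0, 0, 0, 0, 1], [0, 0, 0, 0, 0, 0, 1], [0, 0, -0.02, 0, 0, 0, 1], [0, 0, -0.0625, 0, 0, 0, 1], [0, 0, -0.125, 0, 0, 0, 1], [0, 0, -0.2, 0, 0, 0, 1], [0, 0, -0.275, 0, 0, 0, 1], [0, 0, -0.35, 0, 0, 0, 1], [0, 0, -0.405, 0, 0, 0, 1], [0, 0, -0.4375, 0, 0, 0, 1], [0, 0, -0.45, 0, 0, 0, 1], [0, 0, -0.45, 0, 0, 0, 1]]])

```text
time_s: 4.0
ee_pos: [0.4516, 0.3305, 0.2052]
eef_rot: [-3.141, -0.0, 3.056]
force: [0.8, -0.0, -3.5]
grip_width: 0.0409
grip_force: 15.0
```

Scaled: -329 mm / 400 = -0.8225, -326 mm / 400 = -0.815.

>>> arm_command(plan=[[[-0.0025, -0.03, 0, 0, 0, 0, 1], [-0.0075, -0.095, 0, 0, 0, 0, 1], [-0.015, -0.18, 0, 0, 0, 0, 1], [-0.0225, -0.27, 0, 0, 0, 0, 1], [-0.03, -0.36, 0, 0, 0, 0, 1], [-0.0375, -0.45, 0, 0, 0, 0, 1], [-0.045, -0.54, 0, 0, 0, 0, 1], [-0.0525, -0.63, 0, 0, 0, 0, 1], [-0.06, -0.715, 0, 0, 0, 0, 1], [-0.065, -0.78, 0, 0, 0, 0, 1], [-0.07, -0.815, 0, 0, 0, 0, 1], [-0.07, -0.8225, 0, 0, 0, 0, 1]]])

```text
time_s: 5.2
ee_pos: [0.4507, -0.0013, 0.2045]
eef_rot: [-3.141, -0.002, 3.054]
force: [0.5, -0.9, -3.5]
grip_width: 0.0415
grip_force: 15.0
```

>>> arm_command(plan=[[[0, 0, 0, 0, 0, 0, 1], [0, 0, 0, 0, 0, 0, 1]]])

```text
time_s: 5.4
ee_pos: [0.4511, 0.0009, 0.2051]
eef_rot: [3.141, -0.001, 3.056]
force: [-0.1, -0.2, -3.0]
grip_width: 0.0404
grip_force: 15.0
```

Run:
```python
from h import *
import pickle
np.set_printoptions(precision=4,suppress=True)
o=ctrl.get_obs();p,d,i=grab('wrist');cv2.imwrite('pics/w2.png',p);pickle.dump((p,d,i),open('w2.pkl','wb'))
print(o['ee_pos'],o['eef_rot'],o['time_s'],o['grip_width'],o['grip_force'],o['force'])
t=pickle.load(open('s0.pkl','rb'))['top'][2]
pl=plane(t,[[332.6,215.5]],.038);kn=plane(t,[[380.5,219.1]],.048)
print(pl,kn,proj(i,pl),proj(i,kn))
```

```text
[0.4511 0.0009 0.2051] [ 3.1415 -0.0007  3.0562] 5.4 0.040354981854203366 14.991814882087056 [-0.1473 -0.176  -2.9801]
[[ 0.4695 -0.1192  0.038 ]] [[ 0.4584 -0.2548  0.048 ]] [[219.6967 209.5536]] [[ 99.216  212.4237]]
```

View pics/w2.png

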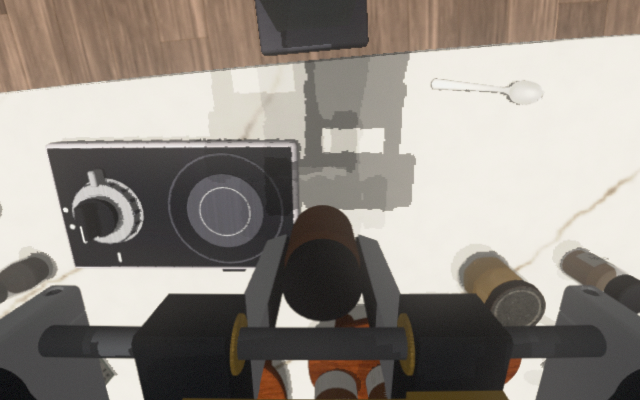

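Wrist view: jar held between the fingers at (322,270), plate centre near (226,211), knob near (98,215) with its tab at (95,180). Next I measure the plate and knob properly in both views.

Run:
```python
from h import *
import pickle
np.set_printoptions(precision=4,suppress=True)
s=pickle.load(open('s0.pkl','rb')); w=pickle.load(open('w2.pkl','rb'))
def circ(Q):
    A=np.c_[2*Q,np.ones(len(Q))]; x=np.linalg.lstsq(A,(Q**2).sum(1),rcond=None)[0]; return x[:2],np.sqrt(x[2]+x[:2]@x[:2])
for n,(p,d,i) in(('top',s['top']),('wrist',w)):
    # warp to a metric map at z=.038, 0.5 mm/px : cols = -y, rows = -x
    gx,gy=np.meshgrid(np.arange(.57,.36,-.0005),np.arange(0,-.35,-.0005),indexing='ij')
    uv=proj(i,np.c_[gx.ravel(),gy.ravel(),np.full(gx.size,.038)]).reshape(*gx.shape,2).astype(np.float32)
    m=cv2.remap(p,uv,None,cv2.INTER_CUBIC); cv2.imwrite(f'pics/map_{n}.png',m)
    g=cv2.GaussianBlur(cv2.cvtColor(m,cv2.COLOR_BGR2GRAY),(0,0),2).astype(float)
    # plate edge: strongest radial drop near r=45
    c=np.array([.4695,-.1192])
    for it in range(4):
        E=[]
        for a in np.arange(0,2*np.pi,.05):
            r=np.arange(.034,.056,.0005); x=c[0]+r*np.cos(a);y=c[1]+r*np.sin(a)
            q=cv2.remap(g.astype(np.float32),((-y)/.0005).astype(np.float32)[None],((.57-x)/.0005).astype(np.float32)[None],cv2.INTER_LINEAR)[0]
            k=np.argmin(np.gradient(q)); E.append([x[k],y[k]])
        E=np.array(E)
        for _ in range(3):
            c,R=circ(E); e=abs(np.linalg.norm(E-c,axis=1)-R); E=E[e<max(.0012,1.5*np.median(e))]
    print(n,'plate',c,R,len(E))
    # warmer outline from dark mask at z .034
    hsv=cv2.cvtColor(p,cv2.COLOR_BGR2GRAY); 
    k,_=cv2.connectedComponents(np.uint8(hsv<90)),0
    lab=k[1]; pp=proj(i,[[c[0]+.055,c[1]-.03,.034]])[0].astype(int); b=np.uint8(lab==lab[pp[1],pp[0]])
    ct=max(cv2.findContours(b,cv2.RETR_EXTERNAL,cv2.CHAIN_APPROX_NONE)[0],key=cv2.contourArea).reshape(-1,2)
    print(cv2.minAreaRect((plane(i,ct,.034)[:,:2]*1000).astype(np.float32)))
a=[cv2.imread(f'pics/map_{n}.png') for n in('top','wrist')]
cv2.imwrite('pics/maps.png',np.vstack([a[0],a[1]])[:, :700][::1])
print(a[0].shape)
# depth of skirt/bar from wrist
p,d,i=w; v,u=np.mgrid[150:260,60:160]; P=cloud(i,np.c_[u.ravel(),v.ravel()],d[150:260,60:160].ravel())
m=(abs(P[:,0]-.458)<.035)&(abs(P[:,1]+.254)<.035); print(np.histogram(P[m,2],np.arange(.03,.1,.003)))
Q=P[m&(P[:,2]>.054)]; print(Q.mean(0),Q.min(0),Q.max(0))
```

```text
top plate [ 0.4711 -0.1173] 0.044234687733412444 125
((466.0492248535156, -176.33477783203125), (276.6988220214844, 147.7301788330078), 85.00115203857422)
wrist plate [ 0.4663 -0.1191] 0.038139372596912725 46
((592.7992553710938, -14.344329833984375), (957.9721069335938, 371.3370361328125), 85.17911529541016)
(420, 700, 3)
(array([ 11, 325,  72,  58,  67, 455, 970,  47,   0,  27, 314, 384,  66,
        68,  65,  89,  84, 297,  39,   0,   0,   0,   0]), array([0.03 , 0.033, 0.036, 0.039, 0.042, 0.045, 0.048, 0.051, 0.054,
       0.057, 0.06 , 0.063, 0.066, 0.069, 0.072, 0.075, 0.078, 0.081,
       0.084, 0.087, 0.09 , 0.093, 0.096, 0.099]))
[ 0.4592 -0.2447  0.0705] [ 0.438  -0.2746  0.058 ] [ 0.4841 -0.228   0.0848]
```

View pics/maps.png

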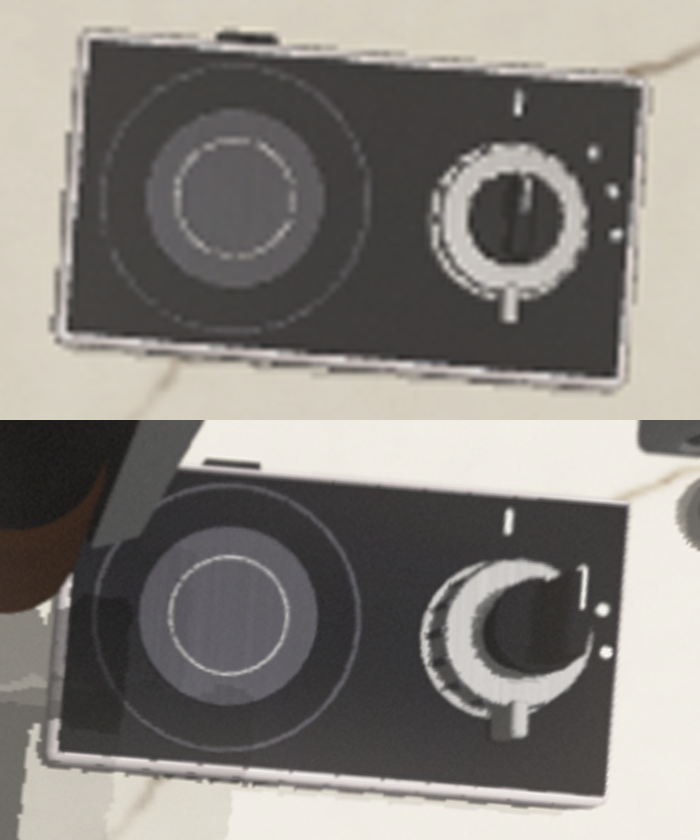

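Scaled: 138 mm / 400 = 0.345, 136 mm / 400 = 0.34.

>>> arm_command(plan=[[[-0.0075, -0.03, 0, 0, 0, 0, 1], [-0.0225, -0.085, 0, 0, 0, 0, 1], [-0.045, -0.16, 0, 0, 0, 0, 1], [-0.0625, -0.23, 0.0125, 0, 0, 0, 1], [-0.075, -0.275, 0.055, 0, 0, 0, 1], [-0.0775, -0.285, 0.12, 0, 0, 0, 1], [-0.0775, -0.285, 0.1875, 0, 0, 0, 1], [-0.0775, -0.285, 0.25, 0, 0, 0, 1], [-0.0775, -0.285, 0.3, 0, 0, 0, 1], [-0.0775, -0.285, 0.3275, 0, 0, 0, 1], [-0.0775, -0.285, 0.34, 0, 0, 0, 1], [-0.0775, -0.285, 0.345, 0, 0, 0, 1]]])

```text
time_s: 6.65
ee_pos: [0.4728, -0.116, 0.0676]
eef_rot: [-3.142, 0.0, 3.056]
force: [-0.1, -0.7, -2.9]
grip_width: 0.0413
grip_force: 15.0
```

Scaled: 3 mm / 400 = 0.0075, 2 mm / 400 = 0.005.

>>> arm_command(plan=[[[0, 0, 0, 0, 0, 0, 1], [0, 0, 0.0025, 0, 0, 0, 1], [0, 0, 0.005, 0, 0, 0, 1], [0, 0, 0.0075, 0, 0, 0, 1], [0, 0, 0.0075, 0, 0, 0, 1], [0, 0, 0.0075, 0, 0, 0, 1]]])

```text
time_s: 7.25
ee_pos: [0.4726, -0.1158, 0.0645]
eef_rot: [-3.142, 0.0, 3.056]
force: [-1.5, 0.2, -3.0]
grip_width: 0.041
grip_force: 15.0
```

Scaled: 1 mm / 400 = 0.0025, 0.5 mm / 400 = 0.0013.

>>> arm_command(plan=[[[0, 0, 0.0013, 0, 0, 0, 1], [0, 0, 0.0025, 0, 0, 0, 1], [0, 0, 0.0025, 0, 0, 0, 1]]])

```text
time_s: 7.55
ee_pos: [0.4726, -0.1158, 0.0636]
eef_rot: [-3.142, 0.0, 3.056]
force: [0.7, 0.1, 0.3]
grip_width: 0.0413
grip_force: 15.0
```

Weight is off: the jar stands on the plate. Release, then rise.

>>> arm_command(plan=[[[0, 0, 0, 0, 0, 0, 0.2], [0, 0, 0, 0, 0, 0, 0], [0, 0, 0, 0, 0, 0, -0.5], [0, 0, 0, 0, 0, 0, -1], [0, 0, 0, 0, 0, 0, -1], [0, 0, 0, 0, 0, 0, -1], [0, 0, 0, 0, 0, 0, -1]]])

```text
time_s: 8.25
ee_pos: [0.4726, -0.1158, 0.0635]
eef_rot: [3.142, 0.0, 3.056]
force: [-0.5, 0.6, 0.5]
grip_width: 0.0837
grip_force: 0.0
```

Scaled: -145 mm / 400 = -0.3625, -140 mm / 400 = -0.35.

>>> arm_command(plan=[[[0, 0, -0.01, 0, 0, 0, -1], [0, 0, -0.0375, 0, 0, 0, -1], [0, 0, -0.1, 0, 0, 0, -1], [0, 0, -0.175, 0, 0, 0, -1], [0, 0, -0.25, 0, 0, 0, -1], [0, 0, -0.3125, 0, 0, 0, -1], [0, 0.0125, -0.35, 0, 0, 0, -1], [0, 0.075, -0.3625, 0, 0, 0, -1], [0, 0.15, -0.3625, 0, 0, 0, -1], [0, 0.15, -0.3625, 0, 0, 0, -1], [0, 0.15, -0.3625, 0, 0, 0, -1]]])

```text
time_s: 9.35
ee_pos: [0.4777, -0.0558, 0.2092]
eef_rot: [-3.141, 0.001, 3.057]
force: [0.6, -0.6, 0.2]
grip_width: 0.0939
grip_force: 0.0
```

Run:
```python
from h import *
import pickle
np.set_printoptions(precision=4,suppress=True)
o=ctrl.get_obs();w=grab('wrist');t=grab('top');pickle.dump((t,w),open('w3.pkl','wb'))
print(o['ee_pos'],o['time_s'],o['grip_width'],o['force'])
ims=[]
for n,(p,d,i) in(('top',t),('wrist',w)):
    for z in(.038,.110):
        gx,gy=np.meshgrid(np.arange(.54,.40,-.0005),np.arange(-.04,-.19,-.0005),indexing='ij')
        uv=proj(i,np.c_[gx.ravel(),gy.ravel(),np.full(gx.size,z)]).reshape(*gx.shape,2).astype(np.float32)
        ims.append(cv2.remap(p,uv,None,cv2.INTER_CUBIC))
    v,u=np.mgrid[0:400,0:640]; P=cloud(i,np.c_[u.ravel(),v.ravel()],d.ravel())
    m=(d.ravel()>0)&(abs(P[:,0]-.47)<.05)&(abs(P[:,1]+.116)<.05)&(P[:,2]>.104)&(P[:,2]<.117)
    Q=P[m];print(n,len(Q),Q.mean(0),Q.min(0),Q.max(0))
cv2.imwrite('pics/m3.png',np.vstack([np.hstack(ims[:2]),np.hstack(ims[2:])]))
```

```text
[ 0.4777 -0.0558  0.2092] 9.35 0.09391711110652504 [ 0.5796 -0.5659  0.2019]<stdin>:14: RuntimeWarning: Mean of empty slice.
  ret = um.true_divide(
Traceback (most recent call last):
ValueError: zero-size array to reduction operation minimum which has no identity
```

Run:
```python
from h import *
import pickle
np.set_printoptions(precision=4,suppress=True)
t,(p,d,i)=pickle.load(open('w3.pkl','rb'))
ims=[]
for z in(.038,.110):
    gx,gy=np.meshgrid(np.arange(.54,.40,-.0005),np.arange(-.04,-.19,-.0005),indexing='ij')
    uv=proj(i,np.c_[gx.ravel(),gy.ravel(),np.full(gx.size,z)]).reshape(*gx.shape,2).astype(np.float32)
    ims.append(cv2.remap(p,uv,None,cv2.INTER_CUBIC))
v,u=np.mgrid[0:400,0:640]; P=cloud(i,np.c_[u.ravel(),v.ravel()],d.ravel())
m=(d.ravel()>0)&(abs(P[:,0]-.47)<.05)&(abs(P[:,1]+.116)<.05)&(P[:,2]>.104)&(P[:,2]<.117)
Q=P[m];print(len(Q),Q.mean(0),Q.min(0),Q.max(0),cv2.minEnclosingCircle((Q[:,:2]*1000).astype(np.float32)))
cv2.imwrite('pics/m3.png',np.vstack([p,cv2.resize(np.hstack(ims),(640,299))])[:600] if 0 else np.hstack(ims))
cv2.imwrite('pics/m3.png',cv2.copyMakeBorder(np.hstack(ims),0,0,0,0,0))
```

```text
1350 [ 0.4716 -0.1143  0.1097] [ 0.4529 -0.1341  0.104 ] [ 0.4915 -0.0957  0.1125] ((472.139404296875, -115.38739776611328), 19.725093841552734)
```

View pics/m3.png

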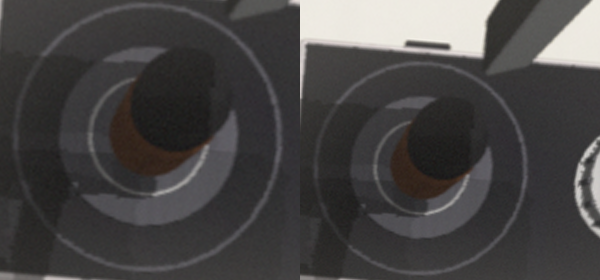

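The two maps put the plate centre at (148,136) on the left and the cap centre at (147,138) on the right. The jar is upright and centred to about 1 mm. Now hover over the knob.

Scaled: -199 mm / 400 = -0.4975, -196 mm / 400 = -0.49.

>>> arm_command(plan=[[[0, -0.025, 0, 0, 0, 0, -1], [0.0025, -0.075, 0, 0, 0, 0, -1], [0.0025, -0.15, 0, 0, 0, 0, -1], [0.005, -0.2375, 0, 0, 0, 0, -1], [0.005, -0.325, 0, 0, 0, 0, -1], [0.0075, -0.4, 0, 0, 0, 0, -1], [0.0075, -0.4625, 0, 0, 0, 0, -1], [0.0075, -0.49, 0, 0, 0, 0, -1], [0.0075, -0.4975, 0, 0, 0, 0, -1], [0.0075, -0.4975, 0, 0, 0, 0, -1], [0.0075, -0.4975, 0, 0, 0, 0, -1]]])

```text
time_s: 10.55
ee_pos: [0.4578, -0.2533, 0.2085]
eef_rot: [3.141, 0.0, 3.057]
force: [-0.1, -0.1, 0.4]
grip_width: 0.0941
grip_force: 0.0
```

Run:
```python
from h import *
import pickle
np.set_printoptions(precision=4,suppress=True)
o=ctrl.get_obs();p,d,i=grab('wrist');pickle.dump((p,d,i),open('w4.pkl','wb'))
print(o['ee_pos'],o['eef_rot'],o['time_s'],o['qpos'],o['force'])
ims=[]
for z in(.034,.048,.085):
    gx,gy=np.meshgrid(np.arange(.53,.39,-.0005),np.arange(-.19,-.32,-.0005),indexing='ij')
    uv=proj(i,np.c_[gx.ravel(),gy.ravel(),np.full(gx.size,z)]).reshape(*gx.shape,2).astype(np.float32)
    ims.append(cv2.remap(p,uv,None,cv2.INTER_CUBIC))
cv2.imwrite('pics/m4.png',np.hstack(ims))
v,u=np.mgrid[0:400,0:640]; P=cloud(i,np.c_[u.ravel(),v.ravel()],d.ravel())
m=(d.ravel()>0)&(abs(P[:,0]-.458)<.06)&(abs(P[:,1]+.253)<.06);P=P[m]
print(np.c_[np.histogram(P[:,2],np.arange(.03,.1,.002))[0],np.arange(.03,.098,.002)].T)
for a,b in((.055,.072),(.078,.1)):
    Q=P[(P[:,2]>a)&(P[:,2]<b)];print(Q.mean(0),np.median(Q,0),Q.min(0),Q.max(0),cv2.minAreaRect((Q[:,:2]*1000).astype(np.float32)))
```

```text
[ 0.4578 -0.2533  0.2085] [3.1415 0.     3.0565] 10.55 [-0.5755  0.2377  1.5926  0.0001  1.3114 -2.0613] [-0.0634 -0.0807  0.3788]
[[  68.    2326.    4495.     220.      11.      17.      10.      20.
   673.    1077.      74.      60.       1.       0.       2.      79.
   843.      80.       7.       3.       3.       5.       2.       6.
     2.      59.     255.      42.       0.       0.       0.       0.
     0.       0.   ]
 [   0.03     0.032    0.034    0.036    0.038    0.04     0.042    0.044
     0.046    0.048    0.05     0.052    0.054    0.056    0.058    0.06
     0.062    0.064    0.066    0.068    0.07     0.072    0.074    0.076
     0.078    0.08     0.082    0.084    0.086    0.088    0.09     0.092
     0.094    0.096]]
[ 0.4586 -0.2516  0.0631] [ 0.4584 -0.2489  0.063 ] [ 0.4379 -0.2743  0.0596] [ 0.4823 -0.2297  0.072 ] ((459.8526916503906, -252.0157470703125), (44.14314651489258, 43.602142333984375), 84.67603302001953)
[ 0.4595 -0.252   0.0829] [ 0.4594 -0.252   0.083 ] [ 0.4415 -0.2582  0.0793] [ 0.4785 -0.2461  0.0853] ((459.91558837890625, -252.0728302001953), (9.266416549682617, 36.697059631347656), 85.13774108886719)
```

View pics/m4.png

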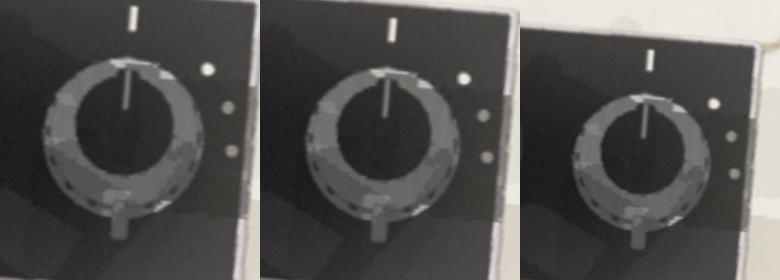

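Maps: off mark at (132,18), bar line at (127,88), dots at (208,69), (228,107) and (232,151), tab at (118,220). The depth image gives the skirt at about 63 mm and the bar centre at (0.460, -0.252). Descend to just above the skirt and close gently on the bar.

Scaled: 142 mm / 400 = 0.355, 140 mm / 400 = 0.35.

>>> arm_command(plan=[[[-0.005, 0, 0.025, 0, 0, 0, -1], [-0.005, 0, 0.0875, 0, 0, 0, -1], [-0.005, 0, 0.1625, 0, 0, 0, -1], [-0.005, 0, 0.2375, 0, 0, 0, -1], [-0.005, 0, 0.3, 0, 0, 0, -1], [-0.005, 0, 0.335, 0, 0, 0, -0.7], [-0.005, 0, 0.35, 0, 0, 0, -0.4], [-0.005, 0, 0.355, 0, 0, 0, -0.1], [-0.005, 0, 0.355, 0, 0, 0, 0.2], [-0.005, 0, 0.355, 0, 0, 0, 0.4], [-0.005, 0, 0.355, 0, 0, 0, 0.5], [-0.005, 0, 0.355, 0, 0, 0, 0.6]]], squeeze=8)

```text
time_s: 11.8
ee_pos: [0.4598, -0.2544, 0.0669]
eef_rot: [-3.141, 0.001, 3.056]
force: [-0.3, 0.0, 0.3]
grip_width: 0.0411
grip_force: 0.0
```

>>> arm_command(plan=[[[0, 0, 0, 0, 0, 0, 0.7], [0, 0, 0, 0, 0, 0, 0.75], [0, 0, 0, 0, 0, 0, 0.8], [0, 0, 0, 0, 0, 0, 0.85], [0, 0, 0, 0, 0, 0, 0.9], [0, 0, 0, 0, 0, 0, 1], [0, 0, 0, 0, 0, 0, 1], [0, 0, 0, 0, 0, 0, 1]]])

```text
time_s: 12.6
ee_pos: [0.4597, -0.2528, 0.0663]
eef_rot: [3.139, -0.001, 3.056]
force: [2.1, 11.0, 3.3]
grip_width: 0.0099
grip_force: 8.0
```

Gripped, but with 11 N of sideways pull towards +y. Shifting to relieve it.

Scaled: 1 mm / 400 = 0.0025, 0.5 mm / 400 = 0.0013.

>>> arm_command(plan=[[[0, 0.0013, 0, 0, 0, 0, 1], [0, 0.0025, 0, 0, 0, 0, 1], [0, 0.0025, 0, 0, 0, 0, 1]]])

```text
time_s: 12.9
ee_pos: [0.4598, -0.2525, 0.0665]
eef_rot: [3.14, -0.0, 3.056]
force: [0.9, 5.3, 2.4]
grip_width: 0.0102
grip_force: 8.0
```

Scaled: 2 mm / 400 = 0.005, 1.5 mm / 400 = 0.0038.

>>> arm_command(plan=[[[0, 0.0013, 0, 0, 0, 0, 1], [0, 0.0025, 0, 0, 0, 0, 1], [0, 0.0025, 0.0013, 0, 0, 0, 1], [0, 0.0025, 0.0025, 0, 0, 0, 1], [0, 0.0025, 0.0038, 0, 0, 0, 1], [0, 0.0025, 0.005, 0, 0, 0, 1], [0, 0.0025, 0.005, 0, 0, 0, 1]]])

```text
time_s: 13.6
ee_pos: [0.4599, -0.2523, 0.0647]
eef_rot: [-3.142, 0.0, 3.056]
force: [-1.6, 2.2, 6.9]
grip_width: 0.0098
grip_force: 8.0
```

Scaled: 1.5 mm / 400 = 0.0038, 1 mm / 400 = 0.0025.

>>> arm_command(plan=[[[0, 0, 0.0013, 0, 0, 0, 1], [0, 0, 0.0025, 0, 0, 0, 1], [0, 0.0005, 0.0038, 0, 0, 0, 1], [0, 0.0005, 0.0038, 0, 0, 0, 1]]])

```text
time_s: 14.0
ee_pos: [0.4599, -0.2523, 0.0634]
eef_rot: [-3.141, 0.0, 3.056]
force: [-3.5, 2.9, 9.9]
grip_width: 0.0099
grip_force: 8.0
```

The tips are still about 4 mm above the skirt, so friction alone is pushing the knob. I lower the squeeze so the pads slide down onto the skirt.

Scaled: 1.5 mm / 400 = 0.0038, 1 mm / 400 = 0.0025.

>>> arm_command(plan=[[[0, 0, 0, 0, 0, 0, 1], [0, 0, 0, 0, 0, 0, 1], [0, 0.0005, 0.0013, 0, 0, 0, 1], [0, 0.0005, 0.0025, 0, 0, 0, 1], [0, 0.0005, 0.0038, 0, 0, 0, 1], [0, 0.0005, 0.0038, 0, 0, 0, 1]]], squeeze=3)

```text
time_s: 14.6
ee_pos: [0.46, -0.2521, 0.0616]
eef_rot: [-3.141, 0.001, 3.056]
force: [0.1, -1.9, 5.8]
grip_width: 0.0101
grip_force: 4.2
```

Sliding, with the force down to 5.8 N. Continue down in small steps.

Scaled: 1.2 mm / 400 = 0.003, 0.8 mm / 400 = 0.002.

>>> arm_command(plan=[[[0, 0, 0.001, 0, 0, 0, 1], [0, 0, 0.002, 0, 0, 0, 1], [0, 0, 0.003, 0, 0, 0, 1], [0, 0, 0.003, 0, 0, 0, 1]]])

```text
time_s: 15.0
ee_pos: [0.46, -0.2522, 0.0606]
eef_rot: [-3.141, 0.001, 3.056]
force: [-1.2, -1.3, 7.2]
grip_width: 0.01
grip_force: 4.6
```

Scaled: 0.8 mm / 400 = 0.002, 0.4 mm / 400 = 0.001.

>>> arm_command(plan=[[[0, 0, 0.001, 0, 0, 0, 1], [0, 0, 0.002, 0, 0, 0, 1], [0, 0, 0.002, 0, 0, 0, 1], [0, 0, 0.002, 0, 0, 0, 1]]])

```text
time_s: 15.4
ee_pos: [0.4601, -0.2521, 0.0599]
eef_rot: [-3.141, 0.001, 3.056]
force: [-1.1, -1.5, 9.9]
grip_width: 0.0104
grip_force: 5.3
```

Scaled: 0.3 mm / 400 = 0.0008.

>>> arm_command(plan=[[[0, 0, 0.0008, 0, 0, 0, 1], [0, 0, 0.0008, 0, 0, 0, 1]]])

```text
time_s: 15.6
ee_pos: [0.4601, -0.2522, 0.0597]
eef_rot: [-3.141, 0.001, 3.056]
force: [-1.8, -0.6, 9.0]
grip_width: 0.0096
grip_force: 5.6
```

>>> arm_command(plan=[[[0, 0, 0, 0, 0, 0, 1]]])

```text
time_s: 15.7
ee_pos: [0.46, -0.2521, 0.0597]
eef_rot: [-3.141, 0.001, 3.056]
force: [-0.9, -0.2, 10.4]
grip_width: 0.01
grip_force: 5.6
```

Pressed at about 10 N. Start turning clockwise.

Scaled: 0.1 mm / 400 = 0.0003, 0.3 rad / 3.1416 = 0.0955.

>>> arm_command(plan=[[[0, 0, 0.0003, 0, 0, 0.0127, 1], [0, 0, 0.0003, 0, 0, 0.0318, 1], [0, 0, 0.0003, 0, 0, 0.0509, 1], [0, 0, 0.0003, 0, 0, 0.07, 1], [0, 0, 0.0003, 0, 0, 0.0891, 1], [0, 0, 0.0003, 0, 0, 0.0955, 1], [0, 0, 0.0003, 0, 0, 0.0955, 1]]])

```text
time_s: 16.4
ee_pos: [0.46, -0.2521, 0.0596]
eef_rot: [-3.141, 0.001, 2.755]
force: [-1.8, 0.0, 9.1]
grip_width: 0.0103
grip_force: 5.6
```

```bash
python3 -c "
from h import *
o=ctrl.get_obs();print(o['force'],o['moment'],o['grip_width'],o['eef_rot'],o['qpos'])"
```

```text
[-1.80895446  0.04988599  9.13951991] [-0.07037199  0.36806885 -0.02897519] 0.01027830009849557 [-3.14121866e+00  8.51056045e-04  2.75495797e+00] [-5.71060140e-01  4.14853231e-01  1.73521027e+00 -2.52982676e-04
  9.90623962e-01 -1.75508304e+00]
```

It turns: the grip width is unchanged and the torque is 0.03 N m. Continue to 1.2 rad.

Scaled: 0.2 mm / 400 = 0.0005, 0.45 rad / 3.1416 = 0.1432.

>>> arm_command(plan=[[[0, 0, 0.0005, 0, 0, 0.0191, 1], [0, 0, 0.0005, 0, 0, 0.0414, 1], [0, 0, 0.0005, 0, 0, 0.0637, 1], [0, 0, 0.0005, 0, 0, 0.0859, 1], [0, 0, 0.0005, 0, 0, 0.1082, 1], [0, 0, 0.0005, 0, 0, 0.1273, 1], [0, 0, 0.0005, 0, 0, 0.1432, 1], [0, 0, 0.0005, 0, 0, 0.1432, 1]]])

```text
time_s: 17.2
ee_pos: [0.4601, -0.2521, 0.0594]
eef_rot: [3.141, 0.001, 2.304]
force: [-2.2, 0.2, 10.7]
grip_width: 0.0099
grip_force: 5.8
```

Scaled: 0.45 rad / 3.1416 = 0.1432.

>>> arm_command(plan=[[[0, 0, 0, 0, 0, 0.0191, 1], [0, 0, 0, 0, 0, 0.0414, 1], [0, 0, 0, 0, 0, 0.0637, 1], [0, 0, 0, 0, 0, 0.0859, 1], [0, 0, 0, 0, 0, 0.1082, 1], [0, 0, 0, 0, 0, 0.1273, 1], [0, 0, 0, 0, 0, 0.1401, 1], [0, 0, 0, 0, 0, 0.1432, 1], [0, 0, 0, 0, 0, 0.1432, 1]]])

```text
time_s: 18.1
ee_pos: [0.4601, -0.2521, 0.0594]
eef_rot: [3.141, 0.001, 1.855]
force: [-1.1, 1.3, 10.6]
grip_width: 0.0101
grip_force: 5.9
```

Turned 1.20 rad. Ease up, open, then rise.

Scaled: -4 mm / 400 = -0.01, -3 mm / 400 = -0.0075.

>>> arm_command(plan=[[[0, 0, -0.0025, 0, 0, 0, 1], [0, 0, -0.005, 0, 0, 0, 1], [0, 0, -0.0075, 0, 0, 0, 1], [0, 0, -0.01, 0, 0, 0, 1], [0, 0, -0.01, 0, 0, 0, 0.7], [0, 0, -0.01, 0, 0, 0, 0.4], [0, 0, -0.01, 0, 0, 0, 0.2], [0, 0, -0.01, 0, 0, 0, 0], [0, 0, -0.01, 0, 0, 0, 0]]])

```text
time_s: 19.0
ee_pos: [0.4598, -0.2518, 0.0628]
eef_rot: [-3.141, -0.0, 1.856]
force: [0.2, -0.2, 3.2]
grip_width: 0.0429
grip_force: 1.5
```

Scaled: -147 mm / 400 = -0.3675, -143 mm / 400 = -0.3575.

>>> arm_command(plan=[[[0, 0, -0.0125, 0, 0, 0, 0], [0, 0, -0.05, 0, 0, 0, 0], [0, 0, -0.1125, 0, 0, 0, 0], [0, 0, -0.1875, 0, 0, 0, 0], [0, 0, -0.2625, 0, 0, 0, -0.5], [0, 0, -0.325, 0, 0, 0, -1], [0, 0, -0.3575, 0, 0, 0, -1], [0, 0, -0.3675, 0, 0, 0, -1], [0, 0, -0.3675, 0, 0, 0, -1], [0, 0, -0.3675, 0, 0, 0, -1]]])

```text
time_s: 20.0
ee_pos: [0.4595, -0.2516, 0.2085]
eef_rot: [-3.14, -0.001, 1.856]
force: [0.3, -0.5, 0.3]
grip_width: 0.0912
grip_force: 0.0
```

Run:
```python
from h import *
np.set_printoptions(precision=4,suppress=True)
o=ctrl.get_obs();p,d,i=grab('wrist');cv2.imwrite('pics/w5.png',p)
print(o['ee_pos'],o['eef_rot'],o['time_s'],o['force'],o['grip_width'])
v,u=np.mgrid[0:400,0:640]; P=cloud(i,np.c_[u.ravel(),v.ravel()],d.ravel())
def sel(c,r,a,b): return P[(d.ravel()>0)&(np.hypot(P[:,0]-c[0],P[:,1]-c[1])<r)&(P[:,2]>a)&(P[:,2]<b)]
K=sel((.46,-.252),.03,.078,.1); print(len(K),K.mean(0),cv2.minAreaRect((K[:,:2]*1000).astype(np.float32)))
x=K[:,:2]-K[:,:2].mean(0); w=np.linalg.svd(x,full_matrices=0)[2][0]; print('bar dir',np.arctan2(w[1],w[0]),'turned',(-.085-np.arctan2(w[1],w[0]))%np.pi)
J=sel((.472,-.115),.05,.104,.117); print(len(J),len(J) and J.mean(0))
T=sel((.46,-.252),.053,.049,.055);T=T[np.hypot(T[:,0]-.46,T[:,1]+.252)>.039];print('tab',len(T),len(T) and T.mean(0), 'before proj')
```

```text
[ 0.4595 -0.2516  0.2085] [-3.1403 -0.0015  1.8558] 20.0 [ 0.3181 -0.4717  0.2775] 0.09120197812881845
351 [ 0.4602 -0.2501  0.0828] ((460.5765380859375, -250.87496948242188), (9.169658660888672, 36.99512481689453), 16.157052993774414)
bar dir -1.3013707555065488 turned 1.2163707555065488
1998 [ 0.4721 -0.1152  0.1098]
tab 76 [ 0.4154 -0.2491  0.052 ] before proj
```

View pics/w5.png

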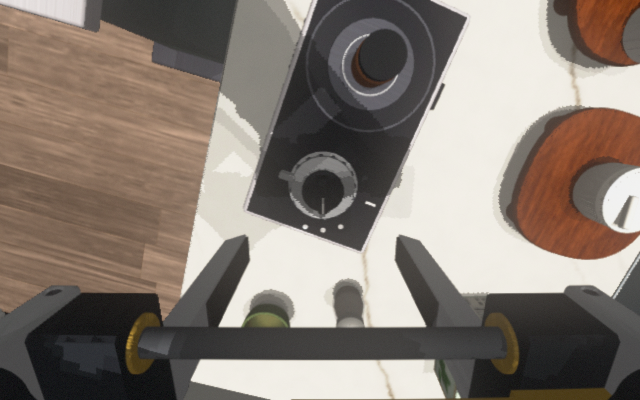

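The picture shows the knob's line (323,205) pointing at the middle dot (322,230), the jar upright on the plate at (378,58), and the ring tab at (287,175). Compare the tab with the earlier image, then hand in.

Run:
```python
from h import *
import pickle
p,d,i=pickle.load(open('w4.pkl','rb'))
v,u=np.mgrid[0:400,0:640]; P=cloud(i,np.c_[u.ravel(),v.ravel()],d.ravel())
r=np.hypot(P[:,0]-.46,P[:,1]+.252);T=P[(d.ravel()>0)&(r<.053)&(r>.039)&(P[:,2]>.049)&(P[:,2]<.055)];print('tab before',len(T),T.mean(0))
print(ctrl.hand_in())
```

```text
tab before 78 [ 0.41545629 -0.24983665  0.05208146]
the job is handed in; nothing more can be done
None
```

The amber jar stands upright within about 1 mm of the plate's centre, and the inner knob is turned 1.20 rad to the middle dot and released; the ring tab is within about 1 mm of where it was (measurement noise), the control loads read stayed under 40 N, and the job was handed in at about 20 s.

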